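# Crank the dish clamp's cam into its dwell

### The arm

A 6-joint arm with a two-finger parallel gripper is mounted at the origin on a cart in front of the work surface, level with it; the furniture and walls round the work are solid. World frame = base frame: x ahead of the robot, y to its left, z up, the work surface at z = 0. Lengths are in mm, angles in degrees, forces in N, time in s.
With the tool pointing down it reaches from about 300 to 850 mm from the base axis. Payload 4.2 kg.
Tool frame: the origin (TCP) lies on the centre line of the jaws, within the pads' length; the fingertips stand 11 mm ahead of it and the grasp point (between the pads) lies 8 mm behind it; z points along the fingers, y is the direction in which the jaws open and shut (so a half turn about z gives the same grasp; the last joint's range is limited). The gripper opens to 91 mm and grips with 3 to 60 N. Pads are 32 mm wide; open, the fingers measure 118 mm over their backs; the gripper's body (76 mm by 178 mm) begins 60 mm behind the grasp point.
Start: joints at [-68.411, 18.312, 89.639, -0, 72.044, -1.146], TCP at [222.224, -530.338, 224.976] pointing down, gripper open.
Joint ranges: [-177.97, 177.97], [-48.28, 115.42], [12.27, 149.76], [-77.06, 257.06], [2.81, 150.46], [-146.56, 146.56]. Speed limits (degrees/s): [147.25, 147.25, 180, 180, 180, 180].

### API

Orientations are given as [roll, pitch, yaw] about the fixed x, y, z axes, in that order (R = Rz(yaw) Ry(pitch) Rx(roll)).
In Python, from workcell import env, grab_frame gives the robot as it stands. The module is installed in compiled form; this text tells all that it offers.
- The arm moves only by the tool arm_command, never from a script. Its argument "series" is one flat list of numbers, 6 for each row, row after row: the shift along the world's x, y, z each as a share of 400 mm, from -1 to 1, then the turn, a rotation vector about the world's x, y, z each as a share of 45 degrees, from -1 to 1. A call has 1 to 20 rows; each row shifts and turns the commanded pose from where the row before left it; what a row does not reach is not made up. A row lasts 1/12 s, in which the tool goes at most 41.7 mm and 7.16 degrees, less where a joint would pass 70% of its speed; a pose out of reach is approached as far as the arm can. A call with a number of a shift or a turn outside -1 to 1 is refused whole. A call with a gripper value outside its range is refused whole. "hand" is the opening, from 0 (shut) to 1 (fully open), set as the call begins (left out, the last holds). The fingers move at their own pace and stop on an object; "newtons" is the grip in N (left out, the last holds). Time passes only in rows, so rows that do not move let the fingers close. It gives the time, the measured TCP pose, the force and the opening at its end, in the units of the state.
- env.state(): the state, without advancing time (a new reading comes with each control period).
- grab_frame(name): name is "scene" or "top" or "wrist"; returns a dict with "frame" (400x640x3 uint8, red, green, blue), "intrinsics" (3x3 intrinsics, pixels), "k1" (the pictures are not rectified: a ray, as slopes to the right and down, at radius r is drawn at 1 + k1 r^2 times it, then the intrinsics apply), "R" (3x3) and "t" (3): a world point X has camera coordinates R X + t; the wrist camera has in their place "tool_from_camera" (4x4, takes a point from camera to tool coordinates, whose origin is the TCP and whose axes are the flange's). Camera axes: x right, y down, z forward; pixel columns grow to the right and rows downward; lengths in mm; the calibration is good to about 2 mm. A picture is of the moment at which its call begins: read the wrist's pose just before it. There is no depth.
- env.job_done(): hands the job in, once; it reports no verdict.
The state is a dict: "time_s": time; "qpos": joint angles; "qvel": joint speeds; "effort": joint torques, N m; "ee_pos": TCP position; "ee_rot": TCP orientation; "force": force on the tool from outside, world axes, zero at the start; "torque": the same for the moment, N m; "gripper_width": finger opening in mm.
Only numpy, scipy, OpenCV 4.12 (cv2) and the standard library are available. Lean on these libraries where they do the work, as an engineer would, in place of code of your own. Each camera call takes 0.05 s, during which the arm holds its last target.

### The job

Clamp the petri dish: fit the loose red crank onto the dish clamp's camshaft, its open slot over the yellow key, push it fully down and let go of it. Then take the crank again by its upright white knob and wind the cam until the brass roller of the follower rests on the yellow-marked dwell of the cam, so that the jaw pad holds the dish. Leave the crank on the shaft, and do not disturb the white bottle, the beaker and the filter carton that stand near the work.

Things in the scene. Friction and masses are not known exactly. Their poses are not given: they have to be found in the camera images.
- dish_clamp: Fixed fixture on a light grey plate 212 x 110 x 14 mm. Origin on the bench under the vertical camshaft's axis, z up, +x from the shaft to the dish (plate x -50 to 162, y +-55 mm). Along +x: steel disc cam (top z 28 mm), brass follower roller, black guide (x 45 to 67, top z 35), orange jaw, dish, two black stop pins (x 149, top z 29).
- camshaft (a joint): Shaft angle, rad, anticlockwise from above, no end stops: direction of cam nose and key in the clamp's frame; 0 = straight at the follower. Roller is on the dwell within +-0.7, on a flank to +-1.53 (springs push the cam back off), else on the base circle. Friction 0.06 N m holds it on dwell and base circle; turning takes at most about 0.25 N m. Either direction works.
- follower (a joint): Travel of the spring-loaded follower towards the dish, m: 0 on the base circle, 0.012 on the dwell.
- cam_nose (a point): Middle of the dwell on the cam's top edge (z 28 mm), 37 mm from the shaft's axis, same side as the key. The dwell arc has radius 37 mm and spans +-40 degrees, of which +-34 are painted yellow; the base circle has radius 25 mm, the roller 6 mm.
- shaft_seat (a point): On the shaft's axis at the top of the shoulder (radius 20 mm), z 32 mm: the seated crank's origin comes here. The stub above it has radius 10 mm to z 52 and tapers to radius 5 at its tip, z 62. The yellow key stands out of the stub on the nose side: 8 mm wide, to 19 mm from the axis, z 32 to 46 with a rounded top.
- crank: Loose red crank, about 0.27 kg, flat on the bench, knob up. Origin mid hub underside, z up, +x along the arm. Hub 44 (x) x 40 (y, flat sides to grip) x 32 mm high; 22.6 mm bore right through, open slot 11 mm wide from it to the -x side. Arm 18 wide, 12 thick, flush with the underside, to x 83 mm. To fit, the slot (-x) goes over the key: the arm then points away from the cam's nose.
- crank_knob: White upright crank knob, diameter 21 mm, 44 mm long, from 14 to 58 mm above the crank's underside, 65 mm from the hub's centre along the arm; turns freely on its own pin. Origin at the middle of its lower end; z up along its axis.
- jaw_pad: Orange jaw with a black rubber pad, 36 mm wide, 12 mm high, carried on the follower by a soft spring (about 2.6 N on the dish when closed). Origin at the roller's centre, z = 22 mm; the pad's face is 49 mm from there along the clamp's +x.
- petri_dish: Small clear glass petri dish, 60 mm across, 12 mm high, standing loose on the clamp plate (on a blue disc) between jaw pad and stop pins. Origin at the middle of its underside. The jaw pushes it about 2 mm to the pins.
- reagent_white: White plastic reagent bottle with blue cap, 56 mm across, 102 mm high; leave alone. Origin at the middle of its underside.
- beaker_100: Small clear glass beaker, 53 mm across, 68 mm high; leave alone. Origin at the middle of its underside.
- filter_box: Dark flat carton, 90 x 60 x 26 mm; leave alone. Origin at the middle of its underside.
There are look-alikes about, which are no part of the job. Of the things that look like the crank, the larger one is meant. What is shaped like the dish_clamp but turquoise is not meant.

How it is judged:
By the outcome, as a careful person would: the job done as asked, in the order asked, and still so for the second after the job is handed in, with the robot touching nothing.
It also fails if it takes over 61 s, if anything falls off the work surface, if the arm or the gripper's body presses on something with over 40 N, if the wrist force passes 120 N, or if a joint passes its speed limit or range.

## Working session

There is one attempt and no reset: what is moved stays moved. The work goes in short steps, Python scripts to look and compute and a tool call to move; the robot and the scene stay as the last step left them, time stands still between calls to the robot, and variables do not carry over. Pictures are saved under pics/ and viewed, and the job is handed in when it is done.

Besides the shell and the picture viewer there is one more tool, called after "Request:" as name(argument=value, ...), one argument or row to a line, values as JSON. arm_command: Moves the arm, as the interface text tells. Shift numbers are shares of 400 mm and turn numbers shares of 45 degrees, none past 1 either way. Its arguments: {"type":"object","properties":{"series":{"type":"array"},"hand":{"type":"number"},"newtons":{"type":"number"}},"required":["series"]}

```bash
mkdir -p pics; cat > h.py <<'E'
import numpy as np, cv2
from workcell import env, grab_frame
def save(name,f,crop=None,scale=1):
    im=f["frame"]
    if crop: x0,y0,x1,y1=crop; im=im[y0:y1,x0:x1]
    im=cv2.resize(im,None,fx=scale,fy=scale,interpolation=cv2.INTER_CUBIC)
    cv2.imwrite("pics/"+name,im[:,:,::-1])
E
python3 - <<'E'
from h import *
import pickle
d={}
for n in ("scene","top","wrist"):
    d[n]=grab_frame(n); save(n+"0.png",d[n])
pickle.dump(d,open("d0.pkl","wb"))
s=env.state(); print(s)
for n in d: print(n,{k:v for k,v in d[n].items() if k!="frame"})
E
```

```text
{'time_s': 0.15, 'qpos': array([-6.84127880e+01,  1.83435790e+01,  8.96891563e+01, -1.83770795e-03,
        7.20407709e+01, -1.14473233e+00]), 'qvel': array([-0.0145148 , -0.12418369, -0.22056907,  0.04095611, -0.05546662,
       -0.05765077]), 'effort': array([ 2.34488680e-04, -4.12774909e+01, -2.32155812e+01,  7.27637415e-02,
        4.33438760e-02, -8.97209952e-05]), 'ee_pos': array([ 222.06996209, -530.02052958,  224.31794339]), 'ee_rot': array([-1.79926474e+02,  2.78582019e-04,  2.27325122e+01]), 'force': array([ 0.7349185 , -0.16718667, -0.06427689]), 'torque': array([ 0.00243999,  0.02061072, -0.00697217]), 'gripper_width': 90.95122453856145}
scene {'intrinsics': array([[369.7866437 ,   0.        , 320.61630941],
       [  0.        , 369.7866437 , 200.54623251],
       [  0.        ,   0.        ,   1.        ]]), 'k1': -0.05517209217862813, 'R': array([[-0.62667199, -0.77911544,  0.01616619],
       [-0.39046704,  0.29597929, -0.87174065],
       [ 0.67440174, -0.55260781, -0.48970083]]), 't': array([191.60952938, 335.65839684, 579.72258719])}
top {'intrinsics': array([[398.
[... 247 characters left out ...]
0.01230801, -0.136363  ],
       [ 0.13628586,  0.00690659, -0.99064548]]), 't': array([-170.19017457,  569.07742423, 1281.42782154])}
wrist {'intrinsics': array([[321.03422058,   0.        , 320.62622377],
       [  0.        , 321.03422058, 205.34055956],
       [  0.        ,   0.        ,   1.        ]]), 'k1': -0.04501454751858903, 'tool_from_camera': array([[-2.46753840e-05, -9.61315967e-01, -2.75448018e-01,
         7.71302411e+01],
       [ 9.99999654e-01,  2.05373574e-04, -8.06338243e-04,
         1.46844944e+00],
       [ 8.31715571e-04, -2.75447943e-01,  9.61315629e-01,
        -1.58744544e+02],
       [ 0.00000000e+00,  0.00000000e+00,  0.00000000e+00,
         1.00000000e+00]])}
```

View pics/scene0.png

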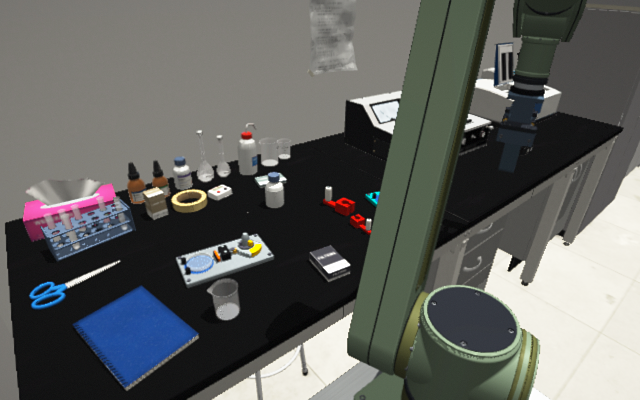

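View pics/top0.png

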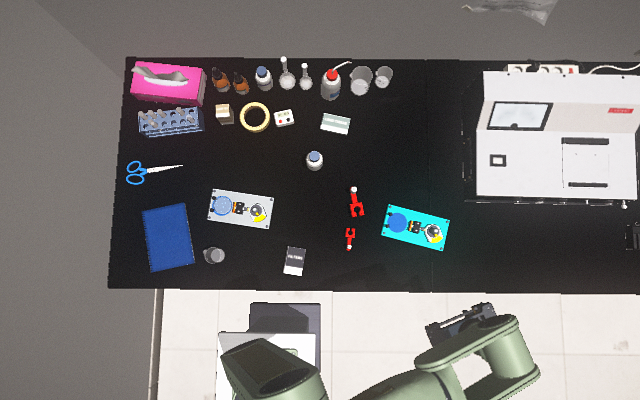

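View pics/wrist0.png

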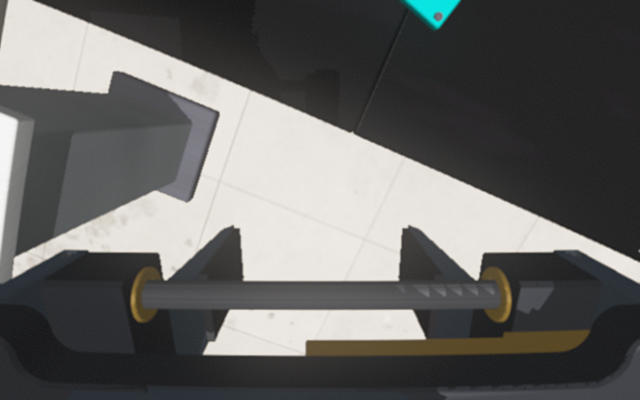

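The top view shows two red cranks, a larger one at (356,202) and a smaller one at (350,238). There is a grey clamp at (240,208) and a turquoise one at (415,227). I'll check them in close crops.

```bash
python3 - <<'E'
from h import *
import pickle
d=pickle.load(open("d0.pkl","rb"))
save("c1.png",d["top"],(325,180,385,255),8)
save("c2.png",d["top"],(200,180,280,235),10)
save("c3.png",d["scene"],(310,170,390,240),8)
E
```

```text
(no output)
```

View pics/c1.png

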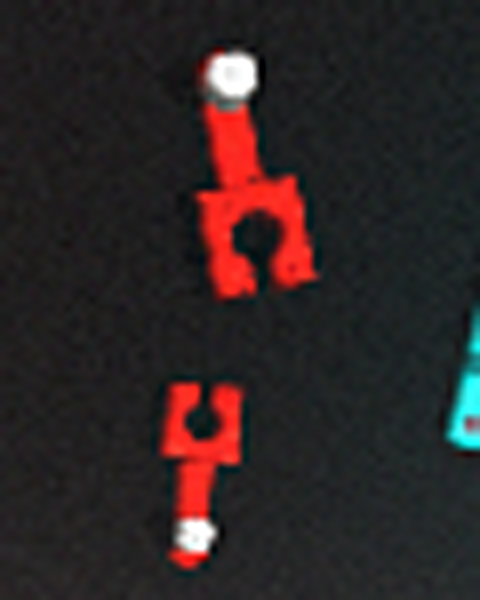

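View pics/c2.png

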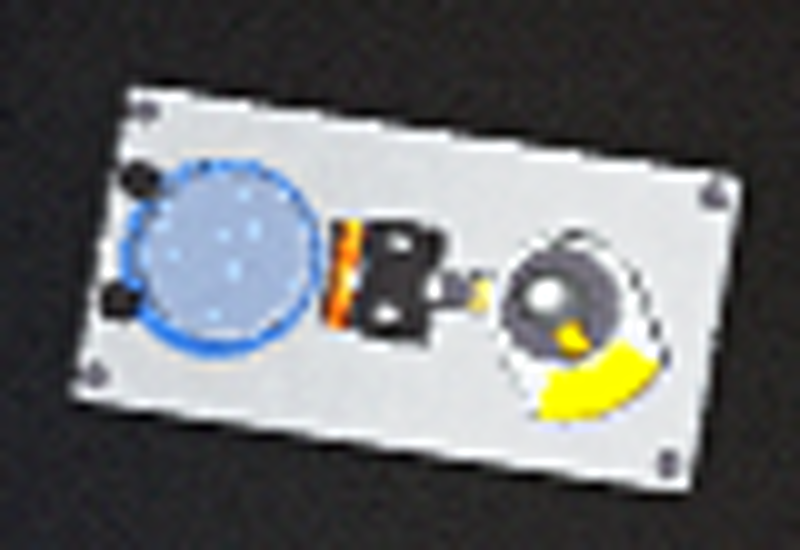

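View pics/c3.png

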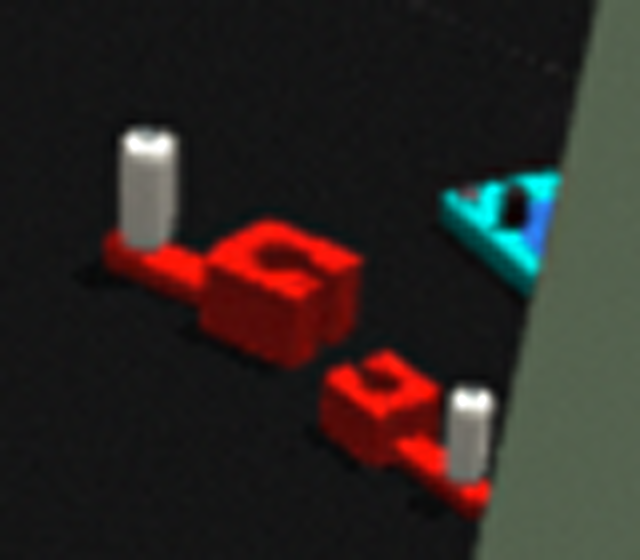

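```bash
cat >> h.py <<'E'
def p2w(f,uv,z,R=None,t=None):
    K=f["intrinsics"];k1=f["k1"];R=f["R"] if R is None else R;t=f["t"] if t is None else t
    d=(np.array(uv,float)-[K[0,2],K[1,2]])/[K[0,0],K[1,1]]
    s=d.copy()
    for _ in range(20): s=d/(1+k1*(s@s))
    r=R.T@np.array([s[0],s[1],1]); c=-R.T@t
    return c+r*(z-c[2])/r[2]
def w2p(f,X,R=None,t=None):
    K=f["intrinsics"];k1=f["k1"];R=f["R"] if R is None else R;t=f["t"] if t is None else t
    c=R@np.array(X,float)+t; s=c[:2]/c[2]; s=s*(1+k1*(s@s))
    return s*[K[0,0],K[1,1]]+[K[0,2],K[1,2]]
from scipy.spatial.transform import Rotation as Ro
def wristRt(f,st):
    T=np.eye(4);T[:3,:3]=Ro.from_euler('xyz',st["ee_rot"],degrees=True).as_matrix();T[:3,3]=st["ee_pos"]
    M=np.linalg.inv(T@f["tool_from_camera"]); return M[:3,:3],M[:3,3]
def crop(pts,x0,y0,s): return [((x+.5)/s-.5+x0,(y+.5)/s-.5+y0) for x,y in pts]
def fitpose(model,world):
    a=np.array(model,float);b=np.array(world)[:,:2]
    ca,cb=a.mean(0),b.mean(0);A=a-ca;B=b-cb
    th=np.arctan2((A[:,0]*B[:,1]-A[:,1]*B[:,0]).sum(),(A*B).sum())
    R=np.array([[np.cos(th),-np.sin(th)],[np.sin(th),np.cos(th)]])
    t=cb-R@ca; return t,np.degrees(th),np.linalg.norm(B-A@R.T,axis=1)
E
python3 - <<'E'
from h import *
import pickle
np.set_printoptions(precision=1,suppress=True)
d=pickle.load(open("d0.pkl","rb"));f=d["top"]
w=[p2w(f,p,32) for p in crop([(200,195),(295,178),(315,278),(222,297)],325,180,8)]
print("crank",fitpose([(22,20),(22,-20),(-22,-20),(-22,20)],w))
print("knob",p2w(f,crop([(233,75)],325,180,8)[0],58), "bore",p2w(f,crop([(258,235)],325,180,8)[0],32))
w=[p2w(f,p,14) for p in crop([(130,88),(742,177),(690,492),(72,400)],200,180,10)]
t,th,r=fitpose([(162,-55),(-50,-55),(-50,55),(162,55)],w)
print("clamp",t,th,r)
for n,p,z in (("nose",(613,388),28),("key",(572,338),46),("stubtip",(545,293),62)):
    q=p2w(f,crop([p],200,180,10)[0],z);v=q[:2]-t;print(n,q,np.degrees(np.arctan2(v[1],v[0]))-th,np.linalg.norm(v))
print("bottle",p2w(f,(315,157),102),"beaker",p2w(f,(214,255),40),"box",p2w(f,(294,260),26),"small hub",p2w(f,(350,233),20))
E
```

```text
crank (array([ 558. , -294.3]), np.float64(11.63887415284773), array([0.3, 0.7, 0.8, 0.4]))
knob [ 621.5 -281.7   58. ] bore [ 558.8 -294.3   32. ]
clamp [550.6  41.3] 82.32768241296262 [1.2 1.1 1.2 1.3]
nose [523.8  24.3  28. ] -230.01768700168438 31.752288932150954
key [538.3  35.7  46. ] -237.76223416771717 13.53579120214195
stubtip [551.1  42.4  62. ] -16.261825324664855 1.2087414983654279
bottle [ 716. -154.  102.] beaker [400.7 171.5  40. ] box [388.  -88.7  26. ] small hub [ 479.4 -272.8   20. ]
```

I measured these positions:

| Item | Position (mm) | Direction |
|---|---|---|
| Large crank hub | (558, -294) | arm at 11.6° |
| Small look-alike, top pixel (350,238) | not used | – |
| Grey clamp shaft | (551, 41) | +x at 82.3° |

The crop shows the larger crank with its slot towards the robot. Next I'll move close for a wrist look.

Request:
arm_command(
  series=[0.058,0.047,0,0,0,-0.0206,0.058,0.047,0,0,0,-0.0206,0.058,0.047,0,0,0,-0.0206,0.058,0.047,0,0,0,-0.0206,0.058,0.047,0,0,0,-0.0206,0.058,0.047,0,0,0,-0.0206,0.058,0.047,0,0,0,-0.0206,0.058,0.047,0,0,0,-0.0206,0.058,0.047,0,0,0,-0.0206,0.058,0.047,0,0,0,-0.0206,0.058,0.047,0,0,0,-0.0206,0.058,0.047,0,0,0,-0.0206,0,0,0,0,0,0,0,0,0,0,0,0],
)

```text
time_s: 1.32
ee_pos: [501.3, -303.7, 224.4]
ee_rot: [-180.0, 0.1, 11.8]
force: [-0.2, -0.2, 0.0]
gripper_width: 91.1
```

```bash
python3 - <<'E'
from h import *
import pickle
s=env.state();f=grab_frame("wrist");pickle.dump((s,f),open("w1.pkl","wb"))
print(s["ee_pos"],s["ee_rot"],s["time_s"]);save("w1.png",f)
R,t=wristRt(f,s);print(w2p(f,(558,-294.3,32),R,t))
E
```

```text
[ 501.27815712 -303.71378116  224.40073351] [-1.79975597e+02  5.91727193e-02  1.17774630e+01] 1.3167
[321.6803263  132.72792626]
```

View pics/w1.png

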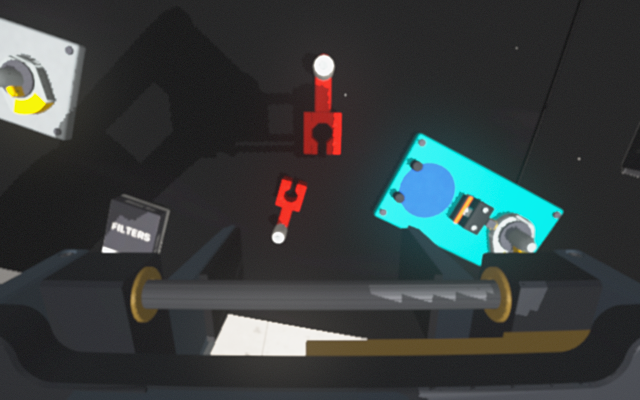

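```bash
python3 - <<'E'
from h import *
import pickle
s,f=pickle.load(open("w1.pkl","rb"))
save("w1c.png",f,(280,40,370,170),5)
R,t=wristRt(f,s);print(p2w(f,(420,134),14,R,t),p2w(f,(376,213),14,R,t))
E
```

```text
[ 578.66370851 -403.63211722   14.        ] [ 477.73358247 -378.07631025   14.        ]
```

View pics/w1c.png

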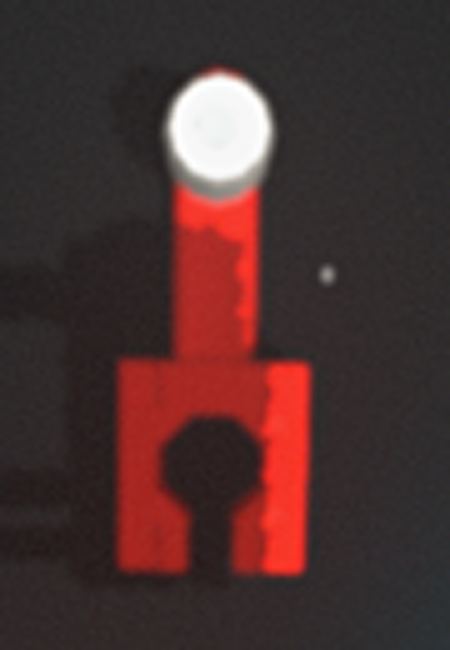

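```bash
python3 - <<'E'
from h import *
import pickle
s,f=pickle.load(open("w1.pkl","rb"))
R,t=wristRt(f,s)
w=[p2w(f,p,32,R,t) for p in crop([(118,359),(311,359),(306,575),(117,575)],280,40,5)]
print(fitpose([(22,20),(22,-20),(-22,-20),(-22,20)],w))
print(p2w(f,crop([(219,128)],280,40,5)[0],58,R,t))
E
```

```text
(array([ 557.4837293 , -294.97114292]), np.float64(11.374081391406257), array([0.60963807, 0.98458246, 0.73680321, 1.13574428]))
[ 621.10961461 -282.69128339   58.        ]
```

Request:
arm_command(
  series=[0.0282,0.0045,-0.0622,0,0,-0.0025,0.0282,0.0045,-0.0622,0,0,-0.0025,0.0282,0.0045,-0.0622,0,0,-0.0025,0.0282,0.0045,-0.0622,0,0,-0.0025,0.0282,0.0045,-0.0622,0,0,-0.0025,0,0,-0.0415,0,0,0,0,0,-0.0415,0,0,0,0,0,-0.0415,0,0,0,0,0,-0.0415,0,0,0,0,0,-0.0415,0,0,0,0,0,0,0,0,0,0,0,0,0,0,0],
)

```text
time_s: 2.37
ee_pos: [555.7, -296.4, 17.0]
ee_rot: [-179.9, 0.1, 11.0]
force: [-0.2, 0.0, 0.1]
gripper_width: 91.0
```

```bash
python3 - <<'E'
from h import *
f=grab_frame("wrist");save("w2.png",f)
E
```

```text
(no output)
```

View pics/w2.png

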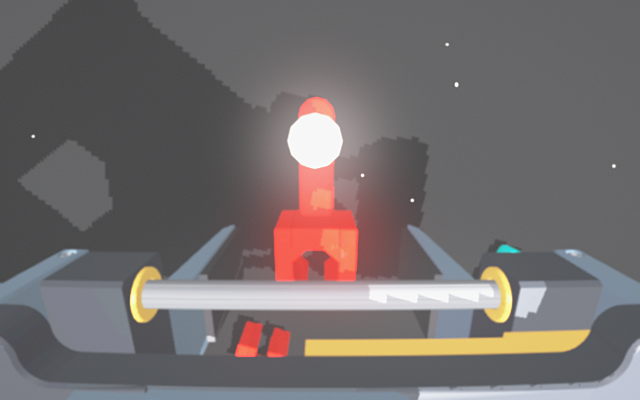

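The hub is centred between the fingers, with hub at (316,245) and knob at (315,140). I'll close the gripper.

Request:
arm_command(
  series=[0.005,0.0025,0,0,0,0,0,0,0,0,0,0,0,0,0,0,0,0,0,0,0,0,0,0,0,0,0,0,0,0,0,0,0,0,0,0,0,0,0,0,0,0,0,0,0,0,0,0],
  hand=0.3,
  newtons=35,
)

```text
time_s: 3.08
ee_pos: [558.8, -294.4, 17.6]
ee_rot: [-180.0, 0.0, 11.0]
force: [-1.0, 3.8, 3.0]
gripper_width: 40.4
```

Request:
arm_command(
  series=[0,0,0.03,0,0,0,0,0,0.06,0,0,0,0,0,0.06,0,0,0,0,0,0.06,0,0,0,0,0,0.06,0,0,0,0,0,0.06,0,0,0,-0.0094,0.064,0,0,0,0,-0.0094,0.064,0,0,0,0,-0.0094,0.064,0,0,0,0,-0.0094,0.064,0,0,0,0,-0.0094,0.064,0,0,0,0,-0.0094,0.064,0,0,0,0,-0.0094,0.064,0,0,0,0,-0.0094,0.064,0,0,0,0,0,0,0,0,0,0,0,0,0,0,0,0],
)

```text
time_s: 4.42
ee_pos: [528.5, -89.0, 150.0]
ee_rot: [180.0, 0.0, 11.2]
force: [0.5, -0.6, -2.5]
gripper_width: 40.0
```

```bash
python3 - <<'E'
from h import *
import pickle
s=env.state();f=grab_frame("wrist");pickle.dump((s,f),open("w3.pkl","wb"))
print(s["ee_pos"],s["ee_rot"],s["gripper_width"],s["force"]);save("w3.png",f)
R,t=wristRt(f,s);print(w2p(f,(550.6,41.3,32),R,t))
E
```

```text
[528.53578155 -88.96556649 149.98789137] [1.79973808e+02 1.30388171e-02 1.11894591e+01] 40.01453076266557 [ 0.52160108 -0.5571508  -2.50057751]
[176.03603518 150.98950127]
```

View pics/w3.png

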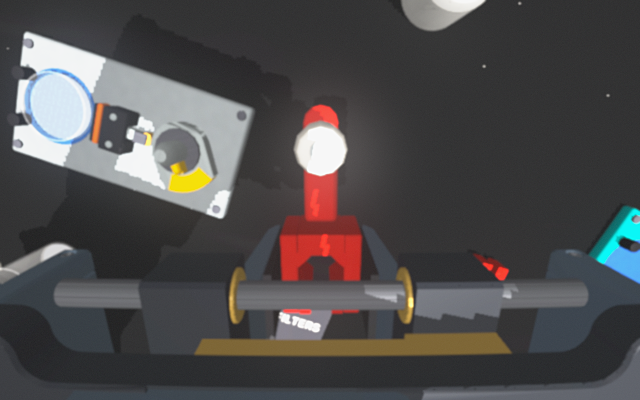

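```bash
python3 - <<'E'
from h import *
import pickle
s,f=pickle.load(open("w3.pkl","rb"))
save("w3c.png",f,(125,90,265,225),5)
save("w3d.png",f,(0,20,140,170),5)
save("w3e.png",f,(270,90,370,290),3)
E
```

```text
(no output)
```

View pics/w3c.png

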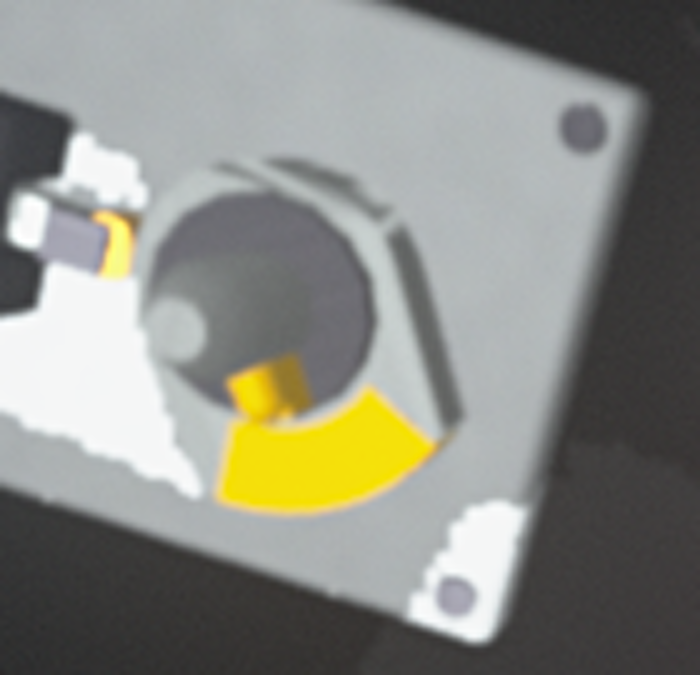

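View pics/w3d.png

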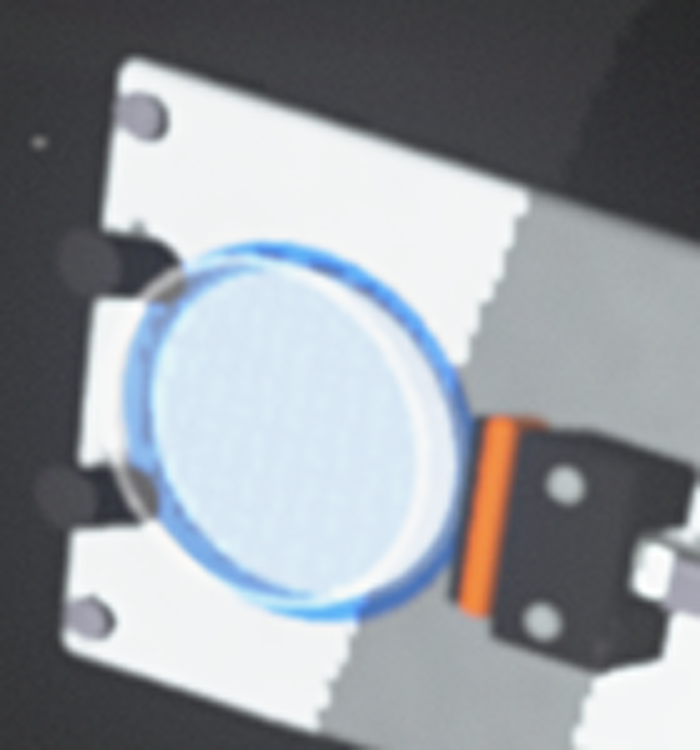

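View pics/w3e.png

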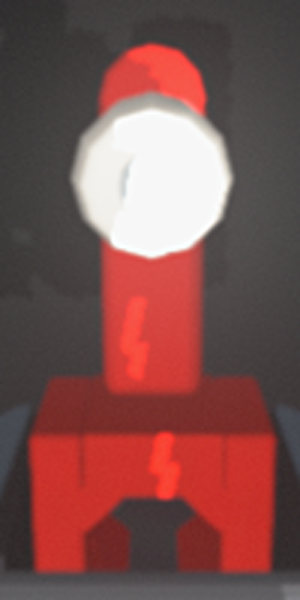

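```bash
python3 - <<'E'
from h import *
import pickle
np.set_printoptions(precision=1,suppress=True)
s,f=pickle.load(open("w3.pkl","rb"))
R,t=wristRt(f,s)
C=lambda pts:crop(pts,125,90,5)
P=lambda p,z:p2w(f,C([p])[0],z,R,t)
c=[P((655,88),14),P((492,648),14)]+[p2w(f,crop([p],0,20,5)[0],14,R,t) for p in ((122,56),(62,655))]
print(c);T=fitpose([(-50,-55),(-50,55),(162,-55),(162,55)],c);print("plate",T)
sh=[P(p,32) for p in ((377,300),(320,207),(262,190),(205,210),(315,407),(160,250),(355,365))]
A=np.array([[2*q[0],2*q[1],1] for q in sh]);b=[q[0]**2+q[1]**2 for q in sh];x=np.linalg.lstsq(A,b,rcond=None)[0]
print("shoulder",x[:2],np.sqrt(x[2]+x[0]**2+x[1]**2))
tip=P((177,330),62);print("tip",tip)
a,b_=P((217,498),28),P((438,442),28);print("arc",a,b_,np.linalg.norm(a-b_),"expect",2*37*np.sin(np.radians(34)))
m=(a+b_)/2;d=(a-b_)[:2];n=np.array([-d[1],d[0]])/np.linalg.norm(d)
for nn in (n,-n):
    print("centre from arc",m[:2]-nn*37*np.cos(np.radians(34)),"nose dir",np.degrees(np.arctan2(nn[1],nn[0])))
bot=P((300,514),28);print("arc bottom",bot)
# crank in hand, in tool coordinates
Tm=f["tool_from_camera"];M=np.linalg.inv(Tm)
def pt(p,z): return p2w(f,crop([p],270,90,3)[0],z,M[:3,:3],M[:3,3])
print("hub front top",pt((30,435),-14.6),pt((275,435),-14.6),"front bottom",pt((48,378),17.4),pt((265,378),17.4))
print("knob top",pt((152,172),17.4-58))
E
```

```text
[array([599.2, -17.9,  14. ]), array([489.7,  -1.4,  14. ]), array([626.8, 192.1,  14. ]), array([518. , 207.5,  14. ])]
plate (array([550.9,  39.6]), np.float64(82.24879647685613), array([0.8, 1.1, 0.7, 0.2]))
shoulder [551.7  39.8] 19.06115214609152
tip [550.5  40.8  62. ]
arc [513.9  47.7  28. ] [531.9   8.9  28. ] 42.733245334981 expect 41.38027485683527
centre from arc [550.7  41.3] nose dir -155.0288053406449
centre from arc [495.1  15.4] nose dir 24.971194659355106
arc bottom [513.8  32.4  28. ]
hub front top [ 21.5 -18.2 -14.6] [ 21.5  21.  -14.6] front bottom [ 20.7 -18.7  17.4] [20.7 23.  17.4]
knob top [ 65.7   1.4 -40.6]
```

Shaft is at about (550.7, 41.2) and the nose direction is -155.5°, consistent between the top view, plate, tip and arc. The crank sits square in the hand. I'll move above the shaft with the arm at 24.5°.

Request:
arm_command(
  series=[0.0095,0.0543,0,0,0,0.0493,0.0095,0.0543,0,0,0,0.0493,0.0095,0.0543,0,0,0,0.0493,0.0095,0.0543,0,0,0,0.0493,0.0095,0.0543,0,0,0,0.0493,0.0095,0.0543,0,0,0,0.0493,0,0,-0.0417,0,0,0,0,0,-0.0417,0,0,0,0,0,-0.0417,0,0,0,0,0,0,0,0,0,0,0,0,0,0,0,0,0,0,0,0,0],
)

```text
time_s: 5.47
ee_pos: [552.7, 39.7, 100.4]
ee_rot: [180.0, -0.1, 24.3]
force: [0.4, 0.2, -3.2]
gripper_width: 39.5
```

```bash
python3 - <<'E'
from h import *
import pickle
s=env.state();f=grab_frame("wrist");g=grab_frame("scene");tp=grab_frame("top");pickle.dump((s,f,g,tp),open("w4.pkl","wb"))
print(s["ee_pos"],s["ee_rot"],s["gripper_width"],s["force"]);save("w4.png",f)
save("s4.png",g,(160,180,320,320),5);save("t4.png",tp,(200,150,300,250),5)
E
```

```text
[552.72756392  39.69377863 100.39688697] [ 1.79952370e+02 -8.34542895e-02  2.43041024e+01] 39.49453910563394 [ 0.431514    0.21983075 -3.23760097]
```

View pics/w4.png

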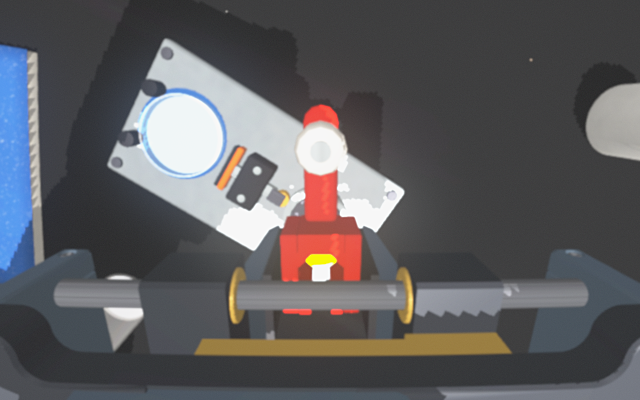

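View pics/s4.png

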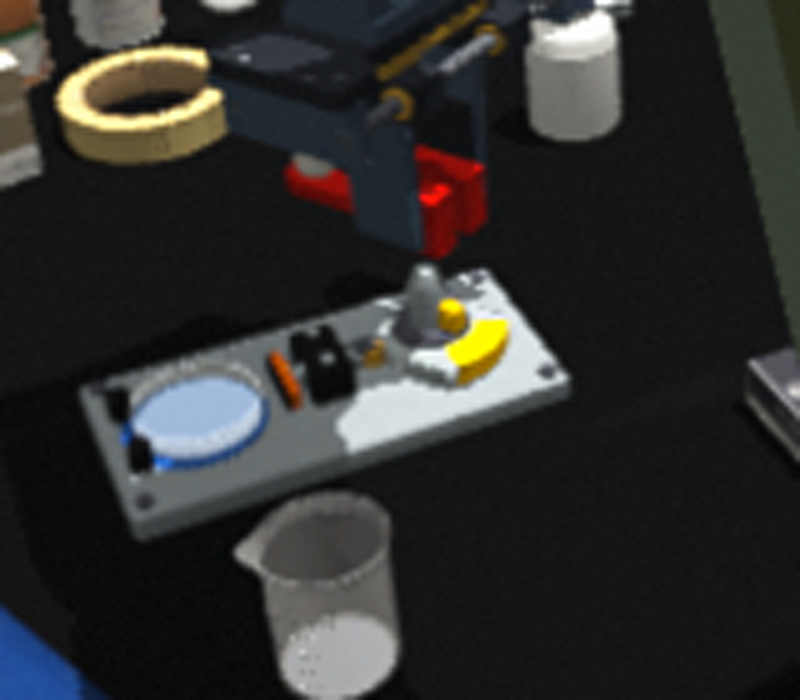

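View pics/t4.png

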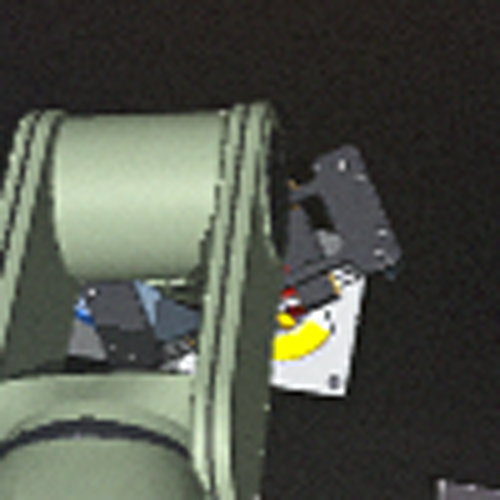

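The wrist view shows the yellow key/cam at (321,260), centred in the slot (hub columns 281–360), so the yaw is good. I'll correct by (-1.5, +1.7) mm and lower.

Request:
arm_command(
  series=[-0.0038,0.0042,0,0,0,0,0,0,-0.02,0,0,0,0,0,-0.02,0,0,0,0,0,-0.02,0,0,0,0,0,0,0,0,0,0,0,0,0,0,0],
)

```text
time_s: 6.12
ee_pos: [549.5, 42.0, 74.5]
ee_rot: [-180.0, 0.1, 24.4]
force: [-1.2, -0.7, -2.1]
gripper_width: 40.3
```

```bash
python3 - <<'E'
from h import *
s=env.state();g=grab_frame("scene");f=grab_frame("wrist")
print(s["ee_pos"],s["ee_rot"],s["gripper_width"],s["force"],s["torque"])
save("s5.png",g,(200,190,290,270),8);save("w5.png",f,(260,180,380,300),6)
E
```

```text
[549.52463361  42.03915247  74.45366582] [-1.79959707e+02  1.24728973e-01  2.43633185e+01] 40.256245890818306 [-1.16484882 -0.71851742 -2.12729508] [ 0.0172806  -0.00970112  0.0217913 ]
```

View pics/s5.png

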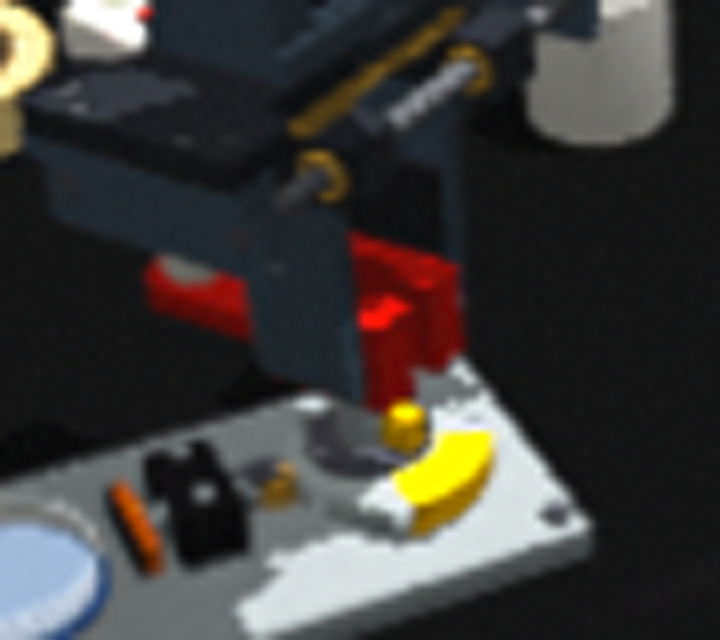

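View pics/w5.png

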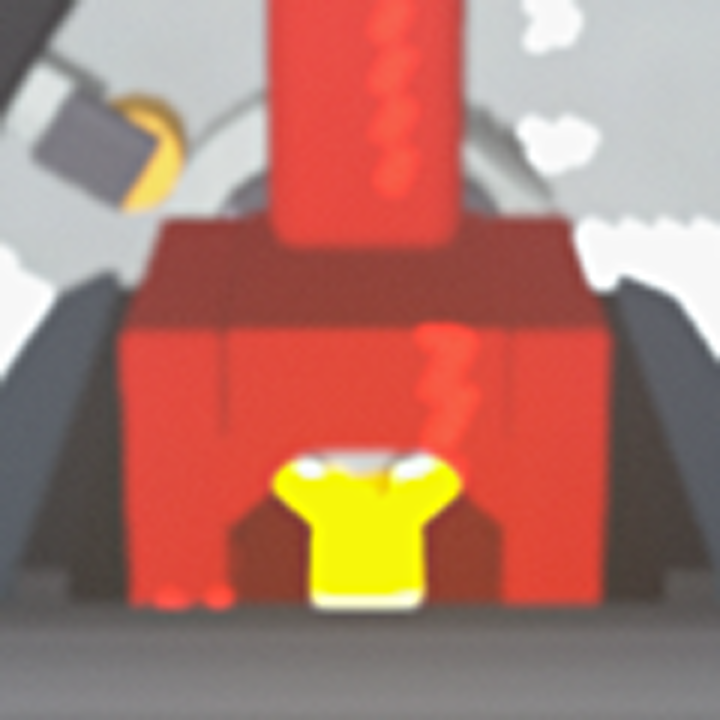

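Request:
arm_command(
  series=[0,0,0,0,0,0,0,0,0,0,0,0,0,0,0,0,0,0],
)

```text
time_s: 6.47
ee_pos: [550.5, 42.1, 75.9]
ee_rot: [180.0, -0.0, 24.4]
force: [-0.7, 0.7, -2.6]
gripper_width: 40.0
```

Request:
arm_command(
  series=[0,0,0,0,0,0],
)

```text
time_s: 6.55
ee_pos: [550.4, 42.1, 75.8]
ee_rot: [180.0, -0.0, 24.4]
force: [0.1, 0.6, -2.8]
gripper_width: 39.9
```

Request:
arm_command(
  series=[0,0,0,0,0,0],
)

```text
time_s: 6.63
ee_pos: [550.3, 42.1, 75.7]
ee_rot: [180.0, -0.0, 24.4]
force: [-0.3, 0.3, -3.3]
gripper_width: 39.6
```

Request:
arm_command(
  series=[0.002,-0.0018,-0.005,0,0,0,0,0,-0.01,0,0,0,0,0,-0.01,0,0,0,0,0,-0.01,0,0,0,0,0,0,0,0,0,0,0,0,0,0,0],
)

```text
time_s: 7.13
ee_pos: [550.9, 41.8, 60.8]
ee_rot: [-180.0, 0.0, 24.3]
force: [1.5, 4.3, -6.1]
gripper_width: 39.4
```

Request:
arm_command(
  series=[0,0.0015,-0.0075,0,0,0,0,0,-0.0075,0,0,0,0,0,-0.0075,0,0,0,0,0,0,0,0,0,0,0,0,0,0,0],
)

```text
time_s: 7.55
ee_pos: [550.7, 42.0, 52.0]
ee_rot: [-180.0, 0.0, 24.4]
force: [0.1, 3.1, -4.8]
gripper_width: 40.0
```

Request:
arm_command(
  series=[0,0,-0.005,0,0,0,0,0,-0.005,0,0,0,0,0,0,0,0,0,0,0,0,0,0,0],
)

```text
time_s: 7.88
ee_pos: [550.9, 42.0, 49.5]
ee_rot: [-180.0, -0.0, 24.4]
force: [-2.4, 2.3, 5.4]
gripper_width: 39.7
```

Request:
arm_command(
  series=[0,0,-0.005,0,0,0,0,0,0,0,0,0],
)

```text
time_s: 8.05
ee_pos: [551.0, 42.0, 49.4]
ee_rot: [180.0, -0.0, 24.3]
force: [-7.1, 1.4, 18.7]
gripper_width: 39.9
```

Seated: z is 49.4 as predicted and the reaction force rose to 18.7 N. I'll release by a limited opening and rise.

Request:
arm_command(
  series=[0,0,0.006,0,0,0,0,0,0,0,0,0,0,0,0,0,0,0,0,0,0,0,0,0,0,0,0,0,0,0,0,0,0,0,0,0],
  hand=0.65,
)

```text
time_s: 8.55
ee_pos: [550.9, 41.8, 48.6]
ee_rot: [180.0, 0.0, 24.4]
force: [-0.8, -0.6, 0.3]
gripper_width: 59.3
```

Request:
arm_command(
  series=[0,0,0.03,0,0,0,0,0,0.05,0,0,0,0,0,0.06,0,0,0,-0.02,-0.04,0.06,0,0,0,-0.04,-0.08,0,0,0,0,-0.04,-0.08,0,0,0,0,0,-0.08,0,0,0,0,0,0,0,0,0,0,0,0,0,0,0,0,0,0,0,0,0,0],
)

```text
time_s: 9.38
ee_pos: [511.1, -69.9, 128.7]
ee_rot: [-180.0, 0.0, 24.3]
force: [-0.6, -0.3, -0.8]
gripper_width: 59.1
```

```bash
python3 - <<'E'
from h import *
import pickle
s=env.state();f=grab_frame("wrist");g=grab_frame("scene");pickle.dump((s,f,g),open("w6.pkl","wb"))
print(s["ee_pos"],s["ee_rot"],s["gripper_width"],s["force"])
save("w6.png",f);save("s6.png",g,(200,180,300,280),6)
E
```

```text
[511.08043546 -69.87413411 128.74574296] [-1.79976944e+02  2.21945184e-03  2.43229935e+01] 59.0754126810425 [-0.57808929 -0.34339074 -0.7693469 ]
```

View pics/w6.png

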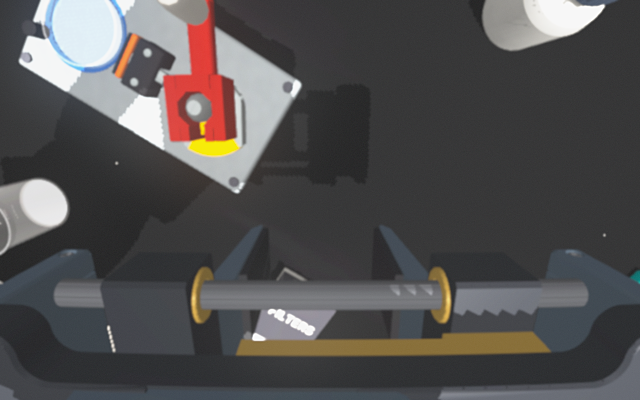

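View pics/s6.png

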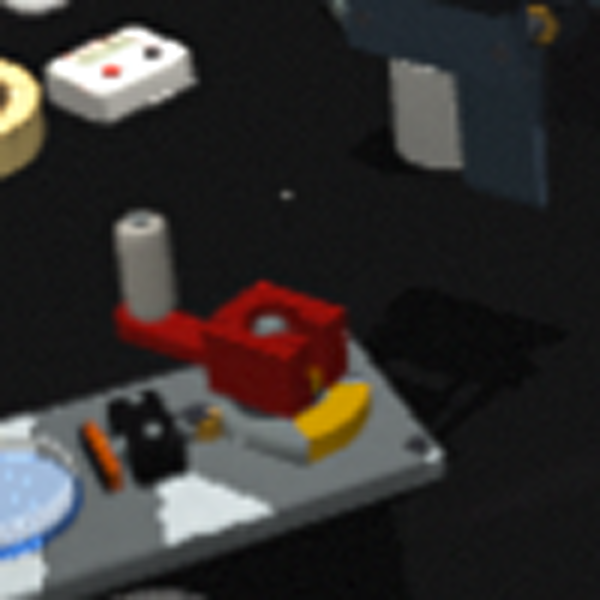

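The crank is seated on the shaft, with the slot over the key and the hub down on the shoulder at (200,107) in the wrist view. Next I go over the knob, predicted at (609.7, 68.6).

Request:
arm_command(
  series=[0.0411,0.0577,0,0,0,0,0.0411,0.0577,0,0,0,0,0.0411,0.0577,0,0,0,0,0.0411,0.0577,0,0,0,0,0.0411,0.0577,0,0,0,0,0.0411,0.0577,0,0,0,0,0,0,0,0,0,0,0,0,0,0,0,0,0,0,0,0,0,0],
)

```text
time_s: 10.23
ee_pos: [608.9, 69.1, 128.4]
ee_rot: [-180.0, 0.1, 24.5]
force: [-0.4, 0.1, 0.3]
gripper_width: 59.2
```

```bash
python3 - <<'E'
from h import *
s=env.state();f=grab_frame("wrist")
print(s["ee_pos"],s["ee_rot"])
R,t=wristRt(f,s);print(w2p(f,(609.7,68.6,90),R,t));save("w7.png",f,(220,150,420,310),4)
E
```

```text
[608.91935676  69.06942843 128.36700178] [-1.79991291e+02  9.89531201e-02  2.44570350e+01]
[319.82852158 234.69269086]
```

View pics/w7.png

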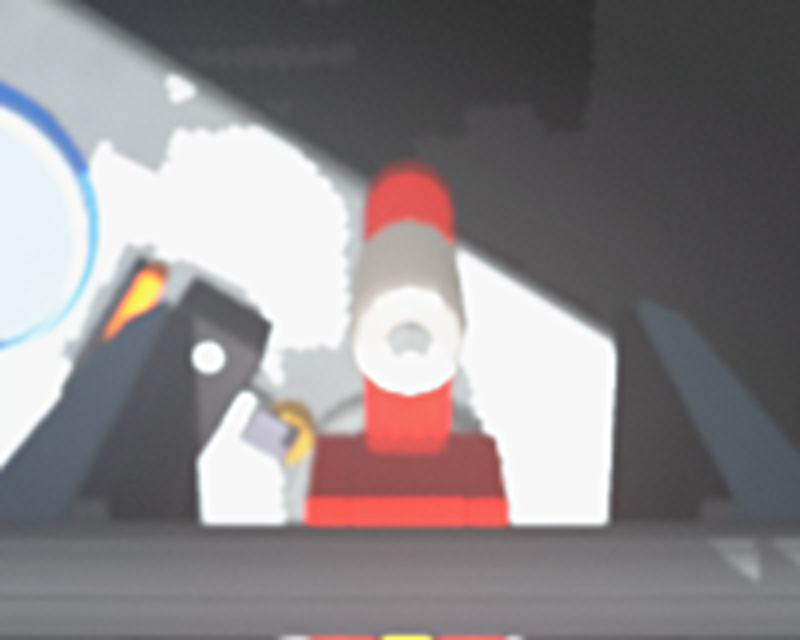

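The knob top is at (322,235), matching the prediction of (320,235). I'll descend and grip.

Request:
arm_command(
  series=[0.002,-0.001,-0.04,0,0,0,0,0,-0.04,0,0,0,0,0,-0.04,0,0,0,0,0,-0.04,0,0,0,0,0,0,0,0,0,0,0,0,0,0,0],
)

```text
time_s: 10.78
ee_pos: [609.5, 67.3, 64.6]
ee_rot: [-180.0, 0.1, 24.3]
force: [-0.6, -1.3, 0.4]
gripper_width: 59.3
```

Request:
arm_command(
  series=[0,0,0,0,0,0,0,0,0,0,0,0,0,0,0,0,0,0,0,0,0,0,0,0,0,0,0,0,0,0,0,0,0,0,0,0,0,0,0,0,0,0],
  hand=0.1,
  newtons=25,
)

```text
time_s: 11.37
ee_pos: [610.6, 68.1, 65.2]
ee_rot: [180.0, -0.0, 24.4]
force: [0.1, -0.8, -0.1]
gripper_width: 19.9
```

```bash
python3 - <<'E'
import numpy as np
a=np.radians(np.linspace(24.4,-97.7,29));p=65*np.c_[np.cos(a),np.sin(a)]
d=np.diff(p,axis=0)/400
for r in d: print("%.4f, %.4f"%tuple(r))
E
```

```text
0.0047, -0.0114
0.0038, -0.0118
0.0029, -0.0120
0.0020, -0.0122
0.0010, -0.0123
0.0001, -0.0124
-0.0009, -0.0123
-0.0018, -0.0122
-0.0027, -0.0121
-0.0036, -0.0118
-0.0045, -0.0115
-0.0054, -0.0111
-0.0062, -0.0107
-0.0070, -0.0102
-0.0078, -0.0096
-0.0085, -0.0090
-0.0091, -0.0083
-0.0097, -0.0076
-0.0103, -0.0069
-0.0108, -0.0061
-0.0112, -0.0052
-0.0116, -0.0044
-0.0119, -0.0035
-0.0121, -0.0026
-0.0123, -0.0016
-0.0123, -0.0007
-0.0124, 0.0003
-0.0123, 0.0012
```

Request:
arm_command(
  series=[0.0047,-0.0114,0,0,0,0,0.0038,-0.0118,0,0,0,0,0.0029,-0.012,0,0,0,0,0.002,-0.0122,0,0,0,0,0.001,-0.0123,0,0,0,0,0.0001,-0.0124,0,0,0,0,-0.0009,-0.0123,0,0,0,0],
)

```text
time_s: 11.95
ee_pos: [615.5, 33.8, 64.9]
ee_rot: [-180.0, 0.0, 24.3]
force: [-1.6, 1.1, 2.3]
gripper_width: 19.8
```

Request:
arm_command(
  series=[-0.0018,-0.0122,0,0,0,0,-0.0027,-0.0121,0,0,0,0,-0.0036,-0.0118,0,0,0,0,-0.0045,-0.0115,0,0,0,0,-0.0054,-0.0111,0,0,0,0,-0.0062,-0.0107,0,0,0,0,-0.007,-0.0102,0,0,0,0],
)

```text
time_s: 12.53
ee_pos: [602.4, 2.8, 64.7]
ee_rot: [-179.9, 0.1, 24.3]
force: [-4.0, 5.3, 2.8]
gripper_width: 20.5
```

Request:
arm_command(
  series=[-0.0078,-0.0096,0,0,0,0,-0.0085,-0.009,0,0,0,0,-0.0091,-0.0083,0,0,0,0,-0.0097,-0.0076,0,0,0,0,-0.0103,-0.0069,0,0,0,0,-0.0108,-0.0061,0,0,0,0,-0.0112,-0.0052,0,0,0,0],
)

```text
time_s: 13.12
ee_pos: [578.4, -16.0, 65.1]
ee_rot: [-179.9, -0.4, 24.2]
force: [4.0, 12.1, -3.0]
gripper_width: 20.1
```

Request:
arm_command(
  series=[-0.0116,-0.0044,0,0,0,0,-0.0119,-0.0035,0,0,0,0,-0.0121,-0.0026,0,0,0,0,-0.0123,-0.0016,0,0,0,0,-0.0123,-0.0007,0,0,0,0,-0.0124,0.0003,0,0,0,0,-0.0123,0.0012,0,0,0,0,0,0,0,0,0,0,0,0,0,0,0,0],
)

```text
time_s: 13.87
ee_pos: [543.6, -22.3, 65.0]
ee_rot: [-180.0, -0.2, 24.3]
force: [1.3, 6.9, -0.0]
gripper_width: 20.1
```

```bash
python3 - <<'E'
from h import *
s=env.state();f=grab_frame("wrist");g=grab_frame("scene")
print(s["ee_pos"],s["force"],s["time_s"])
p=s["ee_pos"][:2]-[550.5,41.7];print(np.linalg.norm(p),np.degrees(np.arctan2(p[1],p[0])))
save("w8.png",f);save("s8.png",g,(160,180,300,300),5)
E
```

```text
[543.61254297 -22.30255171  65.02183961] [ 1.28580318  6.86747222 -0.04836787] 13.8667
64.37207228499095 -96.14208985818587
```

View pics/w8.png

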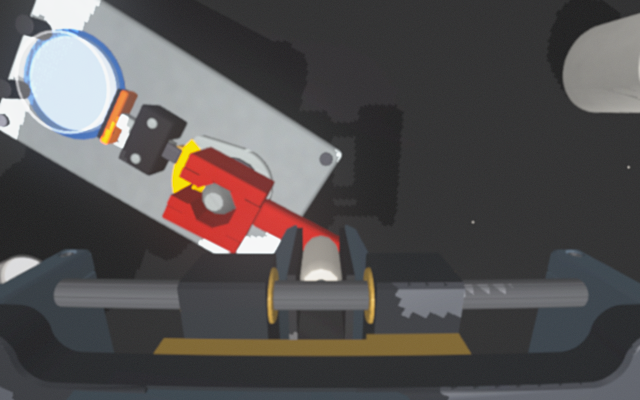

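View pics/s8.png

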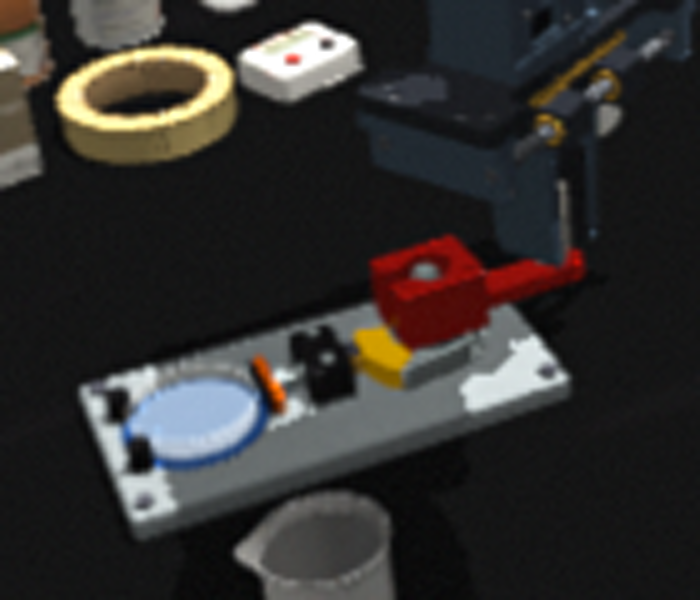

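The yellow dwell faces the roller and the orange jaw is against the dish. I'll release the knob with a limited opening and rise.

Request:
arm_command(
  series=[0,0,0,0,0,0,0,0,0,0,0,0,0,0,0,0,0,0,0,0,0,0,0,0,0,0,0,0,0,0],
  hand=0.38,
)

```text
time_s: 14.38
ee_pos: [542.7, -23.6, 65.0]
ee_rot: [180.0, -0.0, 24.4]
force: [-0.0, 0.1, 0.9]
gripper_width: 34.7
```

Request:
arm_command(
  series=[0,0,0.02,0,0,0,0,0,0.04,0,0,0,0,0,0.06,0,0,0,0,0,0.08,0,0,0,0,0,0.08,0,0,0,-0.02,-0.08,0.02,0,0,0,-0.02,-0.08,0,0,0,0,-0.02,-0.08,0,0,0,0,0,0,0,0,0,0,0,0,0,0,0,0,0,0,0,0,0,0],
)

```text
time_s: 15.3
ee_pos: [518.6, -119.0, 185.3]
ee_rot: [-180.0, -0.0, 24.3]
force: [1.0, 1.1, -0.1]
gripper_width: 34.7
```

```bash
python3 - <<'E'
from h import *
import pickle
s=env.state();f=grab_frame("wrist");g=grab_frame("scene");tp=grab_frame("top");pickle.dump((s,f,g,tp),open("w9.pkl","wb"))
print(s["ee_pos"],s["force"],s["time_s"])
save("w9.png",f,(0,0,320,200),2.5);save("s9.png",g);save("t9.png",tp,(200,140,360,270),5)
E
```

```text
[ 518.5512695  -119.00375664  185.25943872] [ 0.96812356  1.05274202 -0.14922968] 15.3
```

View pics/w9.png

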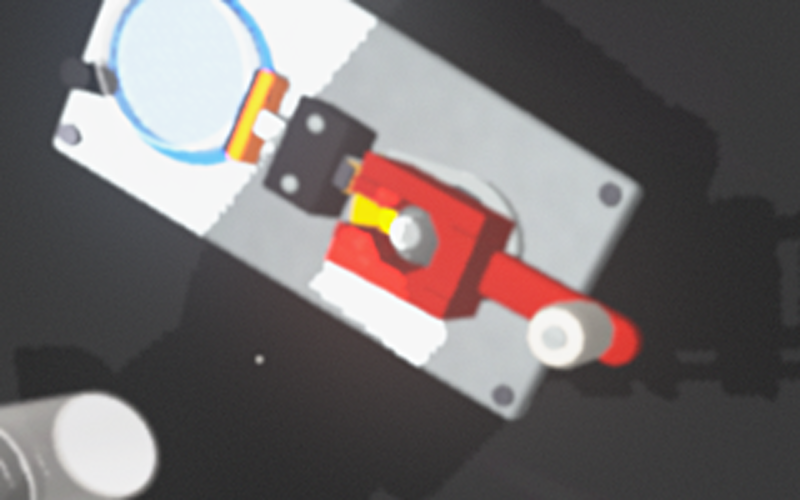

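View pics/s9.png

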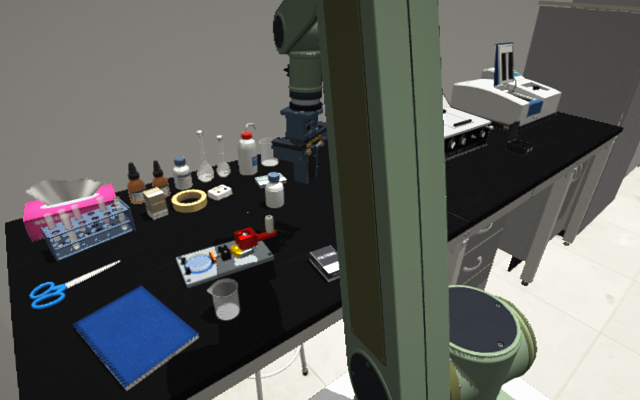

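View pics/t9.png

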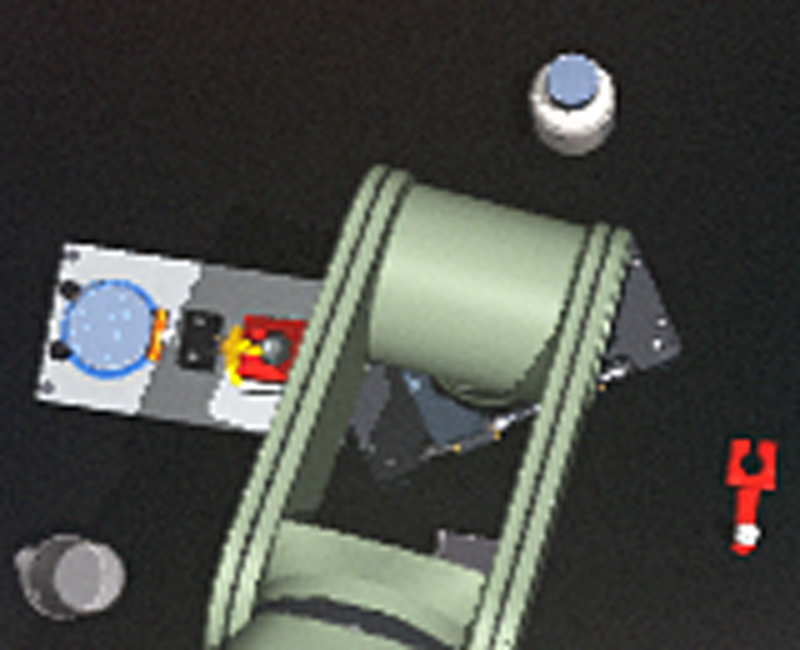

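```bash
python3 - <<'E'
from h import *
import pickle
s,f,g,tp=pickle.load(open("w9.pkl","rb"))
R,t=wristRt(f,s)
k=p2w(f,crop([(562,335)],0,0,2.5)[0],90,R,t);c=p2w(f,crop([(405,231)],0,0,2.5)[0],62,R,t)
d=k-c;print(k,c,np.linalg.norm(d[:2]),"cam angle",np.degrees(np.arctan2(d[1],d[0]))+180-82.3)
E
python3 -c "
from workcell import env
print(env.job_done())"
```

```text
[545.05983995 -26.24377295  90.        ] [551.02388381  41.48031865  62.        ] 67.98619272946152 cam angle 2.667296537148829
the job is handed in; nothing more can be done
None
```

The dish is clamped and the job is handed in, at about 15.5 s of the 61 s allowed.

- **Fitting the crank:** I took the larger red crank by its hub and fitted it over the key of the grey clamp's camshaft. It stopped at the height expected for full seating (TCP z 49.4 mm), with the reaction rising to 19 N. I then let go and backed off.
- **Winding the cam:** I gripped the crank again by its white knob and wound it clockwise about 122°, then released it and moved clear.

**Last checks, after release:**
- The cam angle measures about +3°, against ±40° for the dwell, and the yellow mark faces the roller.
- The orange jaw is out against the dish and the dish is at the stop pins.
- The crank is still on the shaft, and the tool force is about zero.
- The bottle and beaker look unmoved in the last pictures. The carton was only partly in view there, but the part visible looks unmoved.
- One measurement was slightly off: the knob-to-shaft distance read 68 mm instead of 65 mm. That is close to what the 2 mm camera calibration allows.

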